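Free and hold a sprung instrument lid

TASK

Free the lid of the instrument case: take the seam pick from its stand, lower its tip into the straight groove in front of the lid at the end on the pointer arm's side, guide it slowly (about 3 to 4 cm per second) along the groove to the other end, and hang it fully home in its stand again. Then raise the sprung lid by its handle until it lies parallel to the pointer arm beside it, and keep holding it there: finish with the lid in the gripper, not let go. Do not open the lid before the pick is back, and leave the pointer arm, the jar, the screwdriver and the roll where they are.

Things in the scene. Friction and masses are not known exactly. Their poses are not given: they have to be found in the camera images.
- case: Grey metal instrument case, fixed, 220 (its x) x 200 (its y) x 80 mm high; origin at the centre of its underside. x points from front ledge to hinge, y along the hinge towards the pointer arm's side, z up. From front to back its top shows: a ledge 26 mm wide, the seam groove (8 mm wide, 8 mm deep, rubber floor, along y), the aluminium lid flush with the ledge, and the hinge strip.
- seam_start (a point): Middle of the groove's width at the level of the case top (80 mm above the table), near its end on the pointer arm's side: where the pick's run begins. The groove's floor is 8 mm lower and the groove runs on 17 mm past this point to a closed end. Same axes as the case.
- seam_mid (a point): The middle of the groove, at the level of the case top; same axes as the case; the run goes along its -y.
- seam_end (a point): Like seam_start, at the other end of the run, 150 mm from seam_start.
- lid (a joint): Angle of the lid, rad: 0 shut, grows as it opens upward about the hinge at the case's rear, to 1.3 at most. A spring (about 0.3 N m when shut plus 0.6 N m per rad) and the lid's weight of about 0.25 kg pull it shut whenever it is let go.
- lid_hinge (a point): On the hinge axis in the middle of the lid, 77 mm above the table; turns with the lid. Its x lies in the lid and points from the lid's front edge to the hinge, its y is the hinge axis. The lid is a plate 161 x 178 x 6 mm, its front edge 161 mm from the axis.
- lid_handle (a point): Centre of the lid's handle, a round dark bar 16 mm thick and 40 mm long with flat ends, parallel to the hinge axis, on a central stem (16 mm along the bar, 6 mm thick). It lies 141 mm from the hinge axis towards the front and 30 mm above the lid's top (110 mm above the table when shut). It can be pinched at its two ends from above and swivels between the fingers as the lid turns.
- pointer (a joint): Angle of the pointer arm, rad, about the same hinge axis as the lid and counted the same way: the angle to which the lid is to be raised (set somewhere from 0.45 to 0.9). Stiff; stays where it is set.
- pointer_hinge (a point): Foot of the pointer arm on the hinge axis, 108 mm to the +y side of the lid's middle; its x axis lies along the arm, as lid_hinge's x lies in the lid, so the two are parallel when the lid is right.
- pointer_tip (a point): Free end of the pointer arm, a steel strip 131 mm long, 4 mm thick and 8 mm high standing up beside the case.
- pick: Seam pick, about 60 g, loose, hanging upright in its stand. Origin at its pointed lower tip, z up along it. From the tip: cone of 14 mm, round shank 10 mm thick, flange 26 mm across from 62 to 67 mm, then a square grip 16 x 16 mm from 67 to 117 mm, its flats square to the pick's x and y.
- pick_tip (a point): The pick's pointed end, 3 mm across (its origin).
- pick_grip (a point): Middle of the square grip, 95 mm above the tip; 99 mm above the table while in the stand.
- stand: The pick's stand, fixed: black block 64 x 64 x 66 mm high, origin at the centre of its underside. A round upright hole 14 mm wide goes right through its middle; the pick hangs in it with its flange on the block's top, its tip 4 mm above the table.
- stand_hole0 (a point): Centre of the hole's mouth, on the stand's top, 66 mm above the table.
- jar: Amber jar, 60 mm across, 90 mm high, loose, bystander; origin under its centre.
- driver: Screwdriver with a black handle lying on the table, bystander.
- tape: Grey roll, 90 mm across, 25 mm high, lying flat, bystander; origin under its centre.
Not all that is in view belongs to the job. Of the things that look like the pick, take the one that is nearest to the robot's base at the start.

How it is judged:
By the outcome, as a careful person would: the job done as asked, in the order asked, and still so for the second after the job is handed in, while the arm keeps its last pose, push and grip.
It also fails if it takes over 72 s, if anything falls off the work surface, if the arm or the gripper's body presses on something with over 40 N, if the wrist force passes 120 N, or if a joint passes its speed limit or range.

ROBOT

A 6-joint arm with a two-finger parallel gripper is mounted at the origin on the work surface. World frame = base frame: x ahead of the robot, y to its left, z up, the work surface at z = 0. Lengths are in m, angles in rad, forces in N, time in s.
With the tool pointing down it reaches from about 0.375 to 0.825 m from the base axis. Payload 5.5 kg.
Tool frame: the origin (TCP) lies midway between the tips of the shut fingers; the grasp point (between the pads) lies 19 mm behind it; z points along the fingers, y is the line along which they close (so a half turn about z gives the same grasp; the last joint's range is limited). The gripper opens to 85 mm and grips with 20 to 120 N. Pads are 22 mm wide; open, the fingers measure 114 mm over their backs; the gripper's body (76 mm by 85 mm) begins 54 mm behind the grasp point. The pads swing forward as they close: fully open they stand 13 mm farther back than shut.
Start: joints at [-1.128, 0.314, -0.047, 1.21, 0, 1.571], TCP at [0.257, -0.542, 0.231] pointing down, gripper open.
Joint ranges: [-2.67, 2.67], [-0.69, 1.73], [-1.03, 1.25], [-2.08, 2.16], [-1.42, 1.45], [-3.14, 3.14]. Speed limits (rad/s): [2.39, 2.39, 3.01, 3.14, 3.14, 3.14].

INTERFACE

Orientations are given as a unit quaternion [w, x, y, z].
In Python, from bench import * gives the robot as it stands. Calls block until the motion is done:
- movep(position, orientation): joint-space move of the TCP to a pose.
- move_straight(position, orientation=None, velocity=0.15, threshold=None): straight line of the TCP; orientation=None keeps the orientation; velocity is the mean speed in m/s. With threshold (N) it stops when the force on the tool has changed by that much, and returns True; else False.
- move_j(angles): joint-space move.
- release() and grab(f_grip=None): open the fingers fully, or close them until they stop; f_grip is the grip in N (None keeps the last).
- dwell(seconds).
- inverse_kinematics(position, orientation): joint angles nearest the present ones, or None.
- get_obs(): the state.
- capture(name): name is "side" or "top" or "wrist"; returns the picture (480x640x3 uint8, red, green, blue); there is no depth.
- camera_params(name): a dict with "fx", "fy", "cx", "cy" (pixels), "position" and "attitude" of the camera in the world. Camera axes: x right, y down, z forward; pixel columns grow to the right and rows downward; lengths in m; the calibration is good to about 2 mm. The wrist camera is an equidistant fisheye: a pixel r from the principal point sees the ray r / f radians off the axis. A picture is of the moment at which its call begins: read the wrist's pose just before it. camera_params takes no time and is no camera call; for the wrist camera it gives the pose at the moment of the call.
A pose or a line that the arm cannot do raises Unreachable and nothing moves.
- job_done(): hands the job in; it is judged then, once.
The state is a dict: "time_s": time; "joints": joint angles; "joint_vel": joint speeds; "tau": joint torques, N m; "position": TCP position; "tcp_rot": TCP orientation; "ft_force": force on the tool from outside, world axes, zero at the start; "ft_torque": the same for the moment, N m; "grip_width": finger opening in m; "gripper_force": force on a finger pad.
Only numpy, scipy, OpenCV 4.12 (cv2) and the standard library are available. Lean on these libraries where they do the work, as an engineer would, in place of code of your own. Each camera call takes 0.05 s, during which the arm holds its last target. There are 200 camera calls.

## Working session

There is one attempt and no reset: what is moved stays moved. The work goes in short steps, each a Python script; the robot and the scene stay as the last script left them, time stands still between calls to the robot, and variables do not carry over. Pictures are saved under pics/ and viewed, at most 10 in all, crops included, and the job is handed in when it is done.

```bash
ls; mkdir -p pics
python3 - <<'E'
from bench import *
import cv2,numpy as np
for n in ["top","side"]:
    im=capture(n); cv2.imwrite(f"pics/{n}0.png",im[:,:,::-1]); print(n,camera_params(n))
print(get_obs())
E
```

```text
pics
top {'fx': 610.7095669416308, 'fy': 610.7095669416308, 'cx': 324.37018944657774, 'cy': 229.33430886241052, 'position': array([0.48501527, 0.02142575, 1.35989142]), 'attitude': array([ 0.01266757, -0.70100163,  0.71288276, -0.01531089])}
side {'fx': 576.7804745402681, 'fy': 576.7804745402681, 'cx': 311.2090111323795, 'cy': 235.48065591293107, 'position': array([ 0.24379192, -1.04345584,  0.87161342]), 'attitude': array([-0.4488975 ,  0.88294929, -0.11811232,  0.07029271])}
{'time_s': 0.1, 'joints': array([-1.12798289e+00,  3.14185376e-01, -4.79363657e-02,  1.21018508e+00,
        2.13358717e-05,  1.57080957e+00]), 'joint_vel': array([ 0.00131879, -0.0009563 ,  0.00090886,  0.00037598, -0.00099785,
       -0.00074897]), 'tau': array([ 9.87220392e-05, -5.40767527e+01,  3.40540409e+01,  1.12189312e-02,
       -2.93833523e-05, -3.37217401e-06]), 'position': array([ 0.25688544, -0.54168213,  0.23052147]), 'tcp_rot': array([-7.39154593e-04,  9.75590674e-01,  2.19595689e-01, -1.55451714e-04]), 'ft_force': array([-0.06930438, -0.36183653, -0.27032456]), 'ft_torque': array([ 0.01073223, -0.01667253, -0.00818469]), 'gripper_force': 0.0, 'grip_width': 0.08538221516664485}
```

View pics/top0.png

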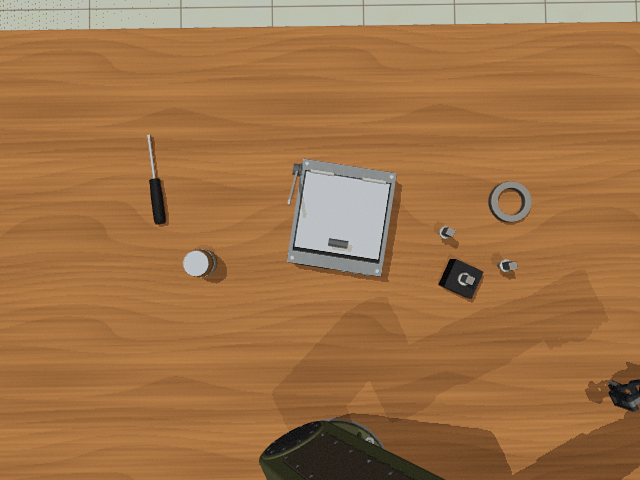

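View pics/side0.png

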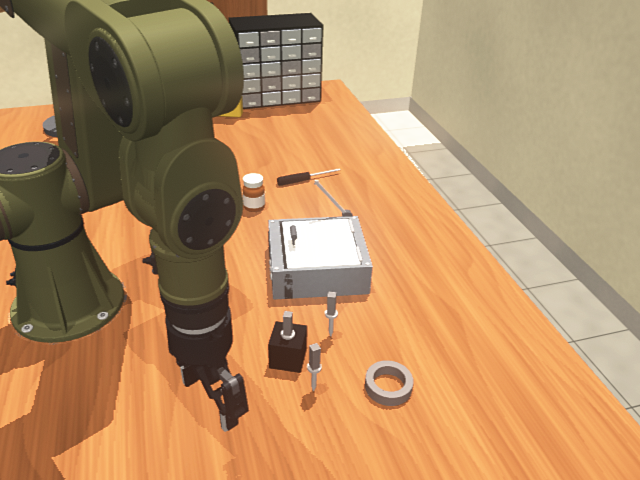

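The top view shows the case at about (342,217), with the pointer at (293,185) and the handle at (338,243). The stand with its pick is at (462,279), and two lookalikes are at (447,232) and (508,266). The side view shows the same stand at (288,345). Next I'll get a coarse fix and move the wrist camera in.

```bash
cat > h.py <<'E'
from bench import *
import cv2, numpy as np, json
from scipy.spatial.transform import Rotation as R
def rot(q): return R.from_quat(np.roll(q,-1))
def quat(r): return np.roll(r.as_quat(),1)
def ray(c,px,fish=False):
    u=(px[0]-c["cx"])/c["fx"]; v=(px[1]-c["cy"])/c["fy"]
    if fish:
        t=np.hypot(u,v); d=np.array([u/t*np.sin(t),v/t*np.sin(t),np.cos(t)]) if t>1e-9 else np.array([0,0,1.])
    else: d=np.array([u,v,1.])
    d=rot(c["attitude"]).apply(d); return np.array(c["position"]),d/np.linalg.norm(d)
def at_z(r,z): o,d=r; return o+d*(z-o[2])/d[2]
def tri(*rs):
    A=0;b=0
    for o,d in rs: P=np.eye(3)-np.outer(d,d); A=A+P; b=b+P@o
    x=np.linalg.solve(A,b); return x,[1000*np.linalg.norm(np.cross(x-o,d)) for o,d in rs]
def project(c,X,fish=False):
    p=rot(c["attitude"]).inv().apply(np.asarray(X)-c["position"])
    if fish:
        r=np.hypot(p[0],p[1]); t=np.arctan2(r,p[2]); return c["cx"]+c["fx"]*t*p[0]/r, c["cy"]+c["fy"]*t*p[1]/r
    return c["cx"]+c["fx"]*p[0]/p[2], c["cy"]+c["fy"]*p[1]/p[2]
def down(yaw):  # tool z down, tool y (closing line) at angle yaw from world x
    y=np.array([np.cos(yaw),np.sin(yaw),0]); z=np.array([0,0,-1.]); return quat(R.from_matrix(np.c_[np.cross(y,z),y,z]))
def shot(name,fn):
    c=camera_params(name); im=capture(name); cv2.imwrite(f"pics/{fn}.png",im[:,:,::-1])
    json.dump({k:np.array(v).tolist() for k,v in c.items()},open(f"pics/{fn}.json","w"))
def cam(fn): return {k:np.array(v) for k,v in json.load(open(f"pics/{fn}.json")).items()}
E
python3 - <<'E'
from h import *
c=camera_params("top")
for n,p,z in [("grip top",(470,281),.12),("stand",(462,279),.066),("pk2",(450,232),.1),("pk3",(512,266),.1),("handle",(338,243),.11),("FL",(289,262),.08),("FR",(381,275),.08),("BL",(305,160),.08),("BR",(396,175),.08)]:
    print(n,at_z(ray(c,p),z).round(4))
o=get_obs(); w=camera_params("wrist"); print(w, rot(o["tcp_rot"]).inv().apply(w["position"]-o["position"]), (rot(o["tcp_rot"]).inv()*rot(w["attitude"])).as_matrix().round(2))
q0=o["tcp_rot"]
y=rot(q0).as_matrix()[:,1]; print("yaw",np.arctan2(y[1],y[0]))
# wrist views over stand/case
for i,(p) in enumerate([(0.44,-0.25,0.33),(0.44,-0.08,0.33)]):
    movep(p,down(np.pi)) if inverse_kinematics(p,down(np.pi)) is not None else print("no")
    dwell(.3); shot("wrist",f"w{i}"); o=get_obs(); print(o["time_s"],o["position"],o["joints"].round(2))
E
```

```text
grip top [ 0.4243 -0.277   0.12  ]
stand [ 0.4262 -0.2731  0.066 ]
pk2 [ 0.525  -0.2431  0.1   ]
pk3 [ 0.4527 -0.3692  0.1   ]
handle [ 0.506  -0.0111  0.11  ]
FL [0.4685 0.0914 0.08  ]
FR [ 0.4381 -0.1006  0.08  ]
BL [0.6825 0.0545 0.08  ]
BR [ 0.6476 -0.1365  0.08  ]
{'fx': 371.64829954431775, 'fy': 371.64829954431775, 'cx': 319.1051831668044, 'cy': 238.68664485012243, 'position': array([ 0.32876774, -0.50880279,  0.37292972]), 'attitude': array([ 0.13280344,  0.83463361, -0.52783072, -0.08452647])} [ 0.07904053  0.00087609 -0.14240805] [[ 0.   -0.95 -0.31]
 [ 1.   -0.    0.  ]
 [-0.   -0.31  0.95]]
yaw -1.1279961332822068
3.5083 [ 0.43997817 -0.25005411  0.32995924] [-0.52  0.11 -0.07  1.38 -0.   -2.09]
4.575 [ 0.44005125 -0.08079005  0.32983717] [-0.18  0.   -0.2   1.38 -0.   -1.75]
```

View pics/w0.png

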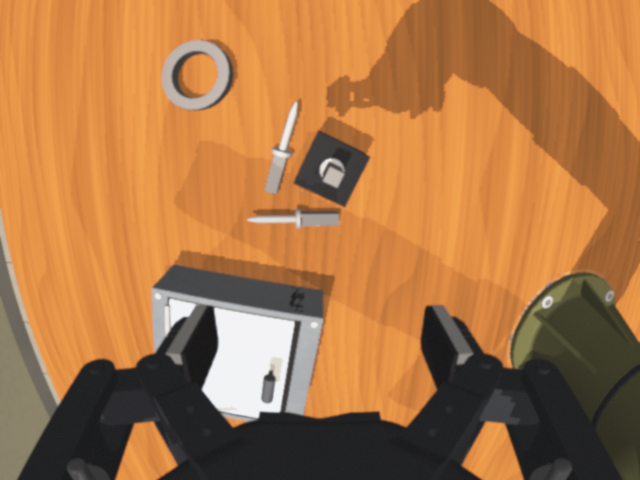

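View pics/w1.png

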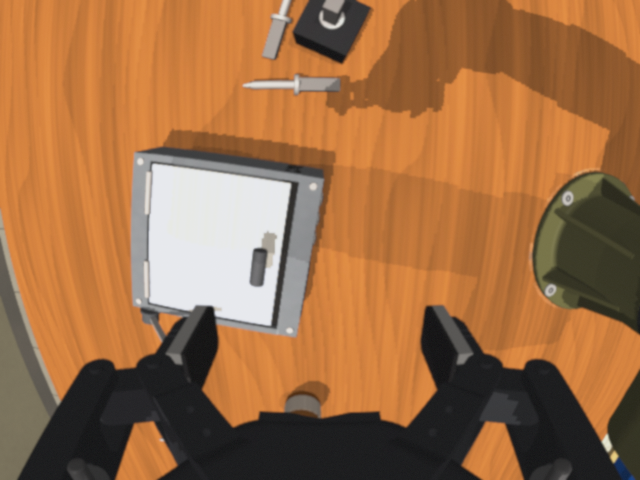

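Wrist views: in w0 the stand is at about (333,168), and the two lookalikes have toppled by themselves since the start. In w1 the case corners are near (140,157), (315,186), (290,331) and (138,301), and the handle is at (258,267). Enlarging both for precise pixels.

Run:
```python
import cv2,numpy as np
def crop(f,x,y,w,h,s): return cv2.resize(cv2.imread(f"pics/{f}.png")[y:y+h,x:x+w],None,fx=s,fy=s,interpolation=cv2.INTER_CUBIC)
a=crop("w0",288,125,90,90,4); b=crop("top0",432,252,60,60,6); c=crop("side0",255,300,60,75,4)
m=np.zeros((600,720,3),np.uint8); m[:360,:360]=a; m[:360,360:]=b; 
m[360:,:240]=c[:240]; m[360:,300:700]=crop("top0",283,160,40,24,10)
cv2.imwrite("pics/m1.png",m)
cv2.imwrite("pics/m2.png",crop("w1",125,140,210,205,2.9))
```

```text
(no output)
```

View pics/m1.png

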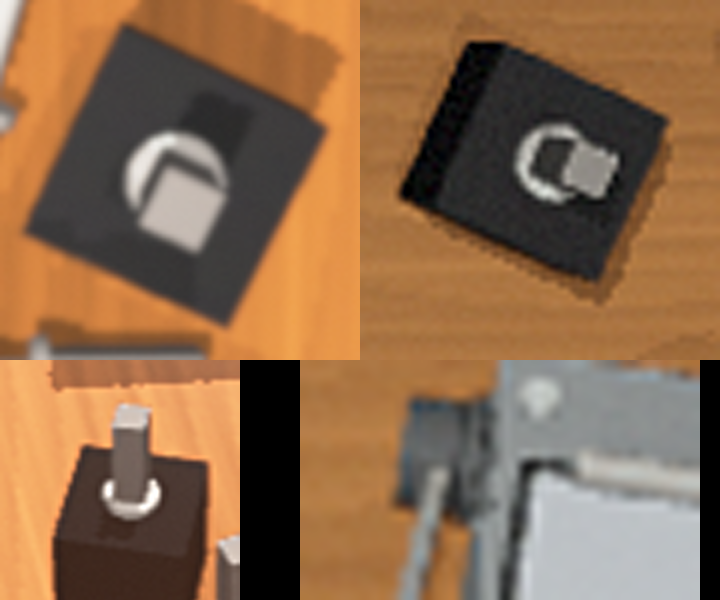

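View pics/m2.png

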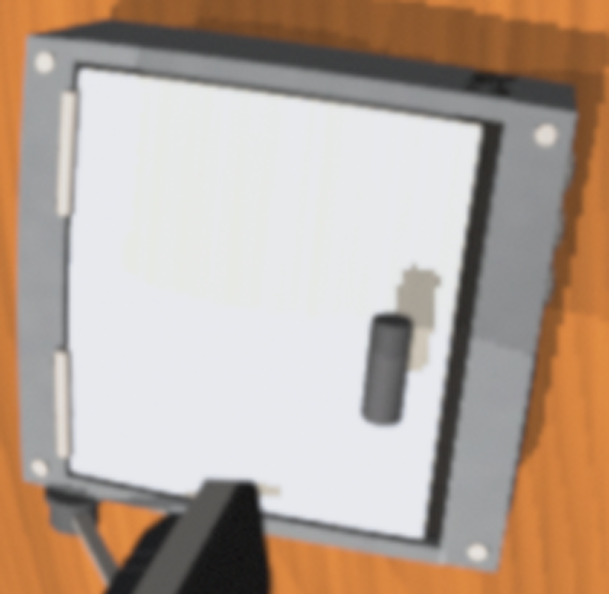

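m1 shows the stand top and grip squares clearly, and m2 shows the case's screws, the dark groove band from (493,123) to (433,541), and the handle. Fitting poses with both views together.

```bash
cat > fit.py <<'E'
from h import *
from scipy.optimize import least_squares
json.dump({k:np.array(v).tolist() for k,v in camera_params("top").items()},open("pics/top0.json","w"))
json.dump({k:np.array(v).tolist() for k,v in camera_params("side").items()},open("pics/side0.json","w"))
C={n:cam(n) for n in["top0","side0","w0","w1"]}
cv=lambda p,s,o,off=(0,0):((p[0]-off[0]+.5)/s-.5+o[0],(p[1]-off[1]+.5)/s-.5+o[1])
W0=lambda p:cv(p,4,(288,125)); T=lambda p:cv(p,6,(432,252),(360,0)); S=lambda p:cv(p,4,(255,300),(0,360)); W1=lambda p:cv(p,2.9,(125,140))
r=lambda n,p:ray(C[n],p,n[0]=="w")
g=[r("w0",W0((186,211))),r("top0",T((592,170))),r("side0",S((132,413)))]
print("grip top",*tri(*g)); print(" wo side",tri(*g[:2])[0])
f=[r("w0",W0((176,178))),r("top0",T((553,163))),r("side0",S((131,497)))]
print("flange",*tri(*f))
sw=[W0(p) for p in[(125,25),(327,130),(228,326),(26,230)]]; st=[T(p) for p in[(505,43),(668,122),(600,280),(440,208)]]
for a,b in zip(sw,st): print("corner",*tri(r("w0",a),r("top0",b)))
ca=np.array([at_z(r("w0",a),.066) for a in sw]); cb=np.array([at_z(r("top0",a),.066) for a in st])
for c in(ca,cb):
    e=c[1]-c[0]; e2=c[2]-c[1]; print("stand c",c.mean(0),"yaws",np.degrees(np.arctan2(e[1],e[0])),np.degrees(np.arctan2(e2[1],e2[0])),np.linalg.norm(e))
gc=[at_z(r("w0",W0(p)),.121) for p in[(178,170),(226,200),(198,252),(140,222)]]
for i in range(4): e=gc[(i+1)%4]-gc[i]; print("grip edge",np.degrees(np.arctan2(e[1],e[0])),np.linalg.norm(e))
sc=np.array([at_z(r("w1",W1(p)),.08) for p in[(44,63),(545,135),(477,553),(39,467)]]) # BR FR FL BL
ct=np.array([at_z(r("top0",p),.08) for p in[(396,175),(381,275),(289,262),(305,160)]])
co=np.array([at_z(r("w1",W1(p)),.08) for p in[(28,38),(576,113),(497,570),(25,482)]])
for n,c in(("screws",sc),("topcorners",ct),("w1corners",co)):
    x=(c[0]+c[3]-c[1]-c[2])/2; y=(c[2]+c[3]-c[0]-c[1])/2
    print(n,c.mean(0),"yawx",np.degrees(np.arctan2(x[1],x[0])),"yawy-90",np.degrees(np.arctan2(-y[0],y[1])),np.linalg.norm(x),np.linalg.norm(y))
ga=at_z(r("w1",W1((493,123))),.08); gb=at_z(r("w1",W1((433,541))),.08); d=gb-ga
print("groove",ga,gb,(ga+gb)/2,"yaw",np.degrees(np.arctan2(-d[0],d[1])),np.linalg.norm(d))
print("handle",*tri(r("w1",W1((387,370))),r("top0",(338,243))))
tip=tri(r("top0",(289.5,204.5)),r("side0",(316,181.5))); print("tip",*tip)
E
python3 fit.py
```

```text
grip top [ 0.42674663 -0.27770061  0.12155385] [np.float64(1.3874607259659961), np.float64(0.5519272077063115), np.float64(1.5457535227441064)]
 wo side [ 0.42589819 -0.27764872  0.11949914]
flange [ 0.42667993 -0.27779561  0.06596686] [np.float64(1.2931920065529199), np.float64(0.9074642032275434), np.float64(0.8880437600074393)]
corner [ 0.45292032 -0.31558071 -0.18698463] [np.float64(13.207468447854087), np.float64(13.207468447853959)]
corner [ 0.42182505 -0.2965104   0.17408606] [np.float64(23.25117528303981), np.float64(23.25117528303971)]
corner [ 0.40687866 -0.26374168  0.1836554 ] [np.float64(12.46938783744721), np.float64(12.469387837447316)]
corner [ 0.43946215 -0.25095364  0.04437481] [np.float64(30.827146196175757), np.float64(30.82714619617577)]
stand c [ 0.42562904 -0.27873502  0.066     ] yaws 152.93128932805547 64.52434925531793 0.06214811955706547
stand c [ 0.42661368 -0.27694467  0.066     ] yaws -116.87697182903587 155.19159719367394 0.06370335017647656
grip edge 148.07401743685006 0.013526497739861022
grip edge 62.64823787159612 0.014252884602832585
grip edge -27.
[... 169 characters left out ...]
700263172922 0.20024204990246544 0.18003423575466404
topcorners [ 0.55916249 -0.02280732  0.08      ] yawx -9.744151496341408 yawy-90 -9.67286551273366 0.214864311150342 0.19429509685410848
w1corners [ 0.55943657 -0.02180235  0.08      ] yawx -9.488159471210462 yawy-90 -9.726239884500282 0.21795037723763622 0.19799621634891218
groove [ 0.46571725 -0.09764307  0.08      ] [0.49557215 0.07917003 0.08      ] [ 0.4806447  -0.00923652  0.08      ] yaw -9.58399751964185 0.17931589292207675
handle [ 0.50561782 -0.01099937  0.10701363] [np.float64(0.46699023168113957), np.float64(0.466990231680958)]
tip [0.58387439 0.08287491 0.17571033] [np.float64(2.668023917692765), np.float64(2.668023917692807)]
```

The views agree within 1–2 mm: pick at (0.426,-0.278) with yaw about -26°, case centre at (0.560,-0.022) with yaw about -9.75°. The pick in the stand is the nearest one to the base. Grasping it now.

```bash
cat >> h.py <<'E'
YAW=np.radians(-9.75); CX=np.array([np.cos(YAW),np.sin(YAW),0]); CY=np.array([-np.sin(YAW),np.cos(YAW),0]); CC=np.array([.5600,-.0217,0])
def case(x,y,z): return CC+CX*x+CY*y+np.array([0,0,z])
PQ=down(np.radians(64)); PG=np.array([.4263,-.2778,.082])
def st(*k):
    o=get_obs(); print(round(o["time_s"],2),o["position"].round(4),"w",round(o["grip_width"],4),"gf",round(o["gripper_force"],1),"F",o["ft_force"].round(2),*k); return o
E
python3 - <<'E'
from h import *
movep(PG+[0,0,.12],PQ); st()
print(move_straight(PG,PQ,.12,threshold=6)); st()
grab(50); o=st()
move_straight(o["position"]+[0,0,.13],None,.12); st()
t=case(-80,75,0)
S=case(-.080,.075,0); S[2]=.25
movep(S-[0,0,.07],PQ); dwell(.3); st(); shot("wrist","g0")
E=cam("g0"); print("pred tip",project(E,np.r_[S[:2],.180-.078],True),"seam_start",project(E,case(-.08,.075,.08),True),project(E,case(-.08,-.075,.08),True))
im=cv2.imread("pics/g0.png"); cv2.imwrite("pics/g0c.png",cv2.resize(im[170:400,170:480],None,fx=2.5,fy=2.5,interpolation=cv2.INTER_CUBIC))
E
```

```text
6.02 [ 0.4265 -0.2777  0.2023] w 0.0854 gf 0.0 F [ 0.21  0.17 -0.31]
False
7.17 [ 0.4269 -0.2781  0.0827] w 0.0854 gf 0.0 F [ 0.07 -0.58  0.25]
7.8 [ 0.4264 -0.2779  0.0821] w 0.0153 gf 48.8 F [-0.65  0.83  2.1 ]
9.03 [ 0.4259 -0.2776  0.2113] w 0.0154 gf 48.6 F [ 0.29 -0.06 -0.6 ]
10.66 [0.494  0.0651 0.18  ] w 0.0152 gf 86.0 F [-0.25 -1.59 -1.8 ]
pred tip (np.float64(321.7702571165033), np.float64(248.99385188496512)) seam_start (np.float64(321.59983661748254), np.float64(238.22606316507807)) (np.float64(138.8599955130553), np.float64(288.9786515986858))
```

View pics/g0c.png

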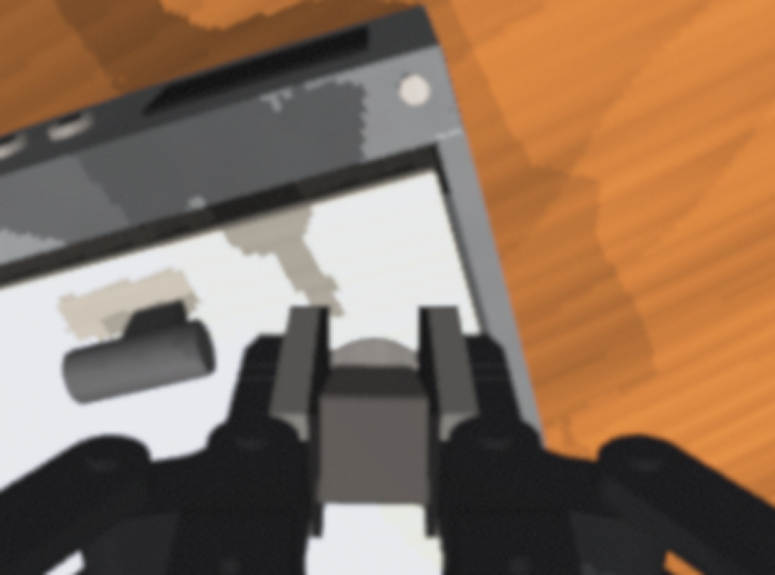

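The pick is held straight between the fingers. The groove passes column 379 at about row 174 of the crop, which matches the prediction within 1 mm. The flange hides the tip, so I'll check the pick's offset along the pads from the grip's top edges (crop rows 395 and 503).

Run:
```python
from h import *
c=cam("g0"); o=st(); Rm=rot(o["tcp_rot"]); full=lambda x,y:((x+.5)/2.5-.5+170,(y+.5)/2.5-.5+170)
z=o["position"][2]+.0387
for y in(395,503):
    print("grip edge tool xy mm",1000*Rm.inv().apply(at_z(ray(c,full(375,y),True),z)-o["position"]))
for p in[(379,162),(379,187),(433,148),(436,172),(0,263),(0,287),(440,160)]:
    w=at_z(ray(c,full(*p),True),.08)-CC; print(p,"case xy mm",1000*w@CX,1000*w@CY)
```

```text
10.71 [0.494  0.0652 0.18  ] w 0.0147 gf 86.0 F [-0.07 -0.56 -0.85]
grip edge tool xy mm [ 14.69982131  -0.88950676 -38.70110727]
grip edge tool xy mm [ -3.34662281  -0.87817586 -38.69977018]
(379, 162) case xy mm -82.62838974863583 75.5500980717793
(379, 187) case xy mm -75.69081684356367 73.53318348062392
(433, 148) case xy mm -82.34316003551125 90.79244971899836
(436, 172) case xy mm -75.47544673045583 89.78146765977756
(0, 263) case xy mm -84.19805509135044 -42.912298867691874
(0, 287) case xy mm -76.8565209527624 -46.41119114406168
(440, 160) case xy mm -78.50113656488617 91.73726841822756
```

Run:
```python
from h import *
c=cam("g0"); o=get_obs(); Rm=rot(o["tcp_rot"])
def row(x,z): 
    p=project(c,o["position"]+Rm.apply([x,0,z]),True); return round(((p[0]-170)*2.5)),round(((p[1]-170)*2.5))
for dx in(0,.003,.005):
  print("dx",dx)
  for t in(0,-.1,.1,.2):
    f=lambda x,h:(dx+x*np.cos(t)+h*np.sin(t), -.0187-h*np.cos(t)+x*np.sin(t)) # h above grip middle(95mm)
    print(t,"top+",row(*f(.008,.022)),"top-",row(*f(-.008,.022)),"faceflange+",row(*f(.008,-.028)),"flange far",row(*f(.013,-.028)),"tip",row(*f(0,-.095)))
for z in(-.019,0): print("pad front edge z",z,row(.011,z),row(-.011,z))
```

```text
dx 0
0 top+ (381, 445) top- (380, 536) faceflange+ (379, 286) flange far (379, 260) tip (378, 201)
-0.1 top+ (381, 461) top- (380, 543) faceflange+ (379, 274) flange far (379, 249) tip (378, 166)
0.1 top+ (381, 428) top- (381, 527) faceflange+ (379, 298) flange far (379, 272) tip (378, 237)
0.2 top+ (381, 410) top- (381, 517) faceflange+ (379, 311) flange far (379, 285) tip (378, 273)
dx 0.003
0 top+ (381, 426) top- (381, 520) faceflange+ (379, 270) flange far (379, 244) tip (378, 190)
-0.1 top+ (381, 443) top- (380, 528) faceflange+ (379, 258) flange far (379, 233) tip (378, 154)
0.1 top+ (381, 409) top- (381, 511) faceflange+ (379, 283) flange far (379, 257) tip (378, 226)
0.2 top+ (381, 391) top- (381, 500) faceflange+ (379, 297) flange far (379, 270) tip (378, 262)
dx 0.005
0 top+ (381, 413) top- (381, 509) faceflange+ (379, 260) flange far (379, 234) tip (378, 182)
-0.1 top+ (381, 431) top- (381, 517) faceflange+ (379, 248) flange far (379, 222) tip (378, 146)
0.1 top+ (381, 396) top- (381, 500) faceflange+ (379, 273) flange far (379, 246) tip (378, 218)
0.2 top+ (381, 378) top- (381, 489) faceflange+ (379, 287) flange far (379, 260) tip (378, 255)
pad front edge z -0.019 (380, 347) (380, 464)
pad front edge z 0 (380, 293) (379, 403)
```

Run:
```python
from h import *
c=camera_params("side"); shot("side","s1"); shot("top","t1")
S=cv2.imread("pics/s1.png"); o=get_obs(); C=cam("s1")
u,v=map(int,project(C,o["position"]+[0,0,-.03])); print("proj tcp",project(C,o["position"]),"tip",project(C,o["position"]-[0,0,.0783]),"griptop",project(C,o["position"]+[0,0,.0387]))
T=cam("t1"); print("top",project(T,o["position"]))
x0,y0=u-40,v-60; print(x0,y0)
m=cv2.resize(S[y0:y0+100,x0:x0+100],None,fx=6,fy=6,interpolation=cv2.INTER_CUBIC)
cv2.imwrite("pics/s1c.png",m)
```

```text
proj tcp (np.float64(279.36749047043895), np.float64(188.55795038810217)) tip (np.float64(279.83955233188425), np.float64(216.80751074749494)) griptop (np.float64(279.12185840908813), np.float64(173.85861051326387))
top (np.float64(299.41891328186705), np.float64(249.30315430516947))
239 139
```

View pics/s1c.png

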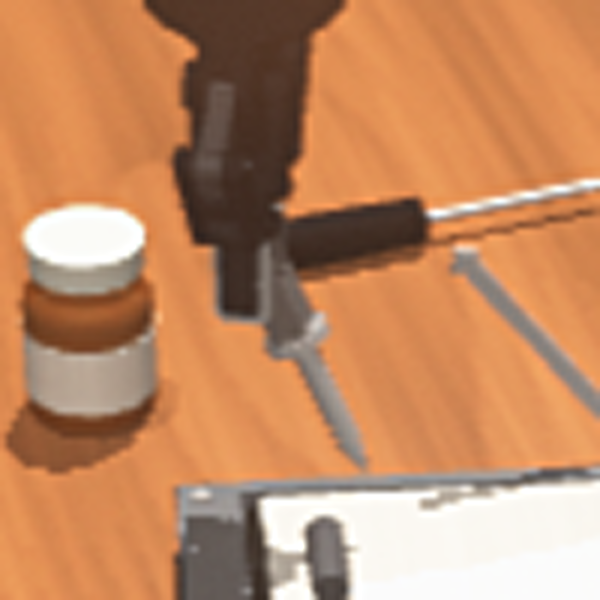

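The side view shows the pick swung about 25–30° about the pads, with its tip at crop (362,465) and flange at (298,335). It probably brushed the lid's handle on the way. I'll compute the tilt and tilt the tool to make the pick upright again.

Run:
```python
from h import *
from scipy.optimize import least_squares
o=get_obs(); P=o["position"]; Rm=rot(o["tcp_rot"]); cs=cam("s1"); cw=cam("g0")
S=lambda p:((p[0]+.5)/6-.5+239,(p[1]+.5)/6-.5+139); W=lambda p:((p[0]+.5)/2.5-.5+170,(p[1]+.5)/2.5-.5+170)
n=Rm.apply([0,1,0])
def inpl(r): O,d=r; return 1000*Rm.inv().apply(O+d*((P-O)@n)/(d@n)-P)
a=inpl(ray(cs,S((362,465)))); b=inpl(ray(cs,S((298,335)))); print("tip",a,"flange",b); d=a-b; print("tilt",np.degrees(np.arctan2(-d[0],d[2])),np.linalg.norm(d),"exp 64.5")
# model: along-pick coordinate h from tip; x across; pick pose: tip (X,Z), tilt t (tip towards -x)
def pt(v,x,h): X,Z,t=v; return np.array([X+x*np.cos(t)+h*np.sin(t),0,Z-h*np.cos(t)+x*np.sin(t)])
def res(v):
    w=lambda x,h:np.array(project(cw,P+Rm.apply(pt(v,x,h)),True))[1]; s=lambda x,h:np.array(project(cs,P+Rm.apply(pt(v,x,h))))
    return np.r_[w(.008,.117)-W((0,395))[1],w(-.008,.117)-W((0,503))[1],w(.013,.067)-W((0,338))[1],s(0,0)-S((362,465)),s(0,.0645)-S((298,335))]
for k in(7,):
    r=least_squares(res,[-.03,.07,.4],loss="soft_l1"); print(r.x,np.degrees(r.x[2]),r.fun.round(1), "grasp h at", pt(r.x,0,.095))
```

```text
tip [-4.61478417e+01  6.66921681e-14  6.98473680e+01] flange [-2.07700586e+01  1.67977419e-14  1.31308687e+01]
tilt 24.10611677215529 62.135281206438094 exp 64.5
[-0.04670075  0.07189557  0.43523539] 24.93715067612834 [-0.5  0.5  0.   0.2  0.7 -0.5  0. ] grasp h at [-0.00664648  0.         -0.01424766]
```

Run:
```python
from h import *
o=st(); P=o["position"]; Rm=rot(o["tcp_rot"]); t=.4352; tip=np.array([-.0467,0,.0719])
Q=rot(PQ)*R.from_euler("y",t); q=quat(Q); H=np.array([PG[0],PG[1],0])
T=lambda p:np.asarray(p)-Q.apply(tip)
print(Q.apply([0,0,1]),inverse_kinematics(T(H+[0,0,.005]),q))
move_straight(P+[0,0,.10],None,.2)
movep(T(H+[0,0,.11]),q); dwell(.2); st(); shot("wrist","r0"); shot("side","sr0")
c=cam("sr0"); print("tip pred side",project(c,H+[0,0,.11]),"wrist flange far pred",project(cam("r0"),H+[0,0,.177]+rot(PQ).apply([.013,0,0]),True))
hit=move_straight(T(H+[0,0,.05]),None,.05,threshold=5); o=st(hit); print("tip",o["position"]+rot(o["tcp_rot"]).apply(tip))
```

```text
10.81 [0.4939 0.0654 0.18  ] w 0.0148 gf 86.0 F [-0.5   0.47 -0.95]
[-0.37892417  0.18481367 -0.90678574] [-0.55277599  0.59744064 -0.04703154  1.35965098 -0.04167747 -0.08981513]
13.01 [ 0.4162 -0.2716  0.1956] w 0.0149 gf 86.0 F [ 0.25 -0.37 -0.12]
tip pred side (np.float64(286.6231512560144), np.float64(317.5295958106768)) wrist flange far pred (np.float64(318.97801541827135), np.float64(304.4581905396267))
14.46 [ 0.4157 -0.2726  0.1352] w 0.015 gf 86.0 F [ 0.02 -0.06 -0.47] False
tip [ 0.42652667 -0.27793848  0.05031544]
```

The tip went in without contact. Seat it, release and regrasp vertically with a firmer grip.

Run:
```python
from h import *
t=.4352; tip=np.array([-.0467,0,.0719]); Q=rot(PQ)*R.from_euler("y",t); H=np.array([PG[0],PG[1],0])
T=lambda p:np.asarray(p)-Q.apply(tip)
hit=move_straight(T(H+[0,0,.006]),None,.06,threshold=6); o=st(hit); print("tip",o["position"]+rot(o["tcp_rot"]).apply(tip))
if o["position"][2]<.105:
    release(); dwell(.2); st()
    move_straight(o["position"]-Q.apply([0,0,.09]),None,.15); dwell(.1); shot("side","s2"); st()
    S=cv2.imread("pics/s2.png")[300:375,255:330].astype(int); S0=cv2.imread("pics/side0.png")[300:375,255:330].astype(int)
    print("diff",(abs(S-S0).sum(2)>90).astype(int)[:45].sum(1))
```

```text
15.34 [ 0.4156 -0.2726  0.0911] w 0.0148 gf 86.0 F [ 0.4   0.41 -0.66] False
tip [ 0.42642226 -0.27790685  0.00620576]
16.23 [ 0.4155 -0.2725  0.0909] w 0.0856 gf 0.0 F [-0.18 -0.2   0.41]
17.12 [ 0.4488 -0.2888  0.1718] w 0.0853 gf 0.0 F [-0.45 -0.18 -0.4 ]
diff [25 21 21 23 20 18 19 17 13 10 11 16 14 10  5  4  8  3 10 15 20 29 29 28
 18  7  9 16 18 17 15  9  3  6 10 10 11 10 12 11 16 16 16 15 16]
```

Run:
```python
from h import *
movep(PG+[0,0,.11],PQ); print(move_straight(PG,PQ,.12,threshold=6)); st()
grab(110); o=st()
move_straight(PG+[0,0,.17],None,.1); dwell(.2); o=st(); shot("wrist","g1"); shot("side","s3")
c=cam("s3"); u,v=map(int,project(c,o["position"]-[0,0,.03])); x0,y0=u-50,v-60; print(x0,y0,"pred tip",project(c,o["position"]-[0,0,.0783]))
a=cv2.resize(cv2.imread("pics/s3.png")[y0:y0+120,x0:x0+80],None,fx=5,fy=5,interpolation=cv2.INTER_CUBIC)
b=cv2.resize(cv2.imread("pics/g1.png")[200:400,250:383],None,fx=3,fy=3,interpolation=cv2.INTER_CUBIC)
cv2.imwrite("pics/m3.png",np.hstack([a,b]))
```

```text
False
18.81 [ 0.4269 -0.2781  0.0824] w 0.0855 gf 0.0 F [0.26 0.5  0.94]
19.46 [ 0.4265 -0.278   0.0824] w 0.0143 gf 107.1 F [0.33 1.34 4.49]
21.51 [ 0.4262 -0.2777  0.2517] w 0.0146 gf 107.1 F [-0.52  0.47 -0.84]
236 211 pred tip (np.float64(286.29380086921094), np.float64(292.1579459894411))
```

View pics/m3.png

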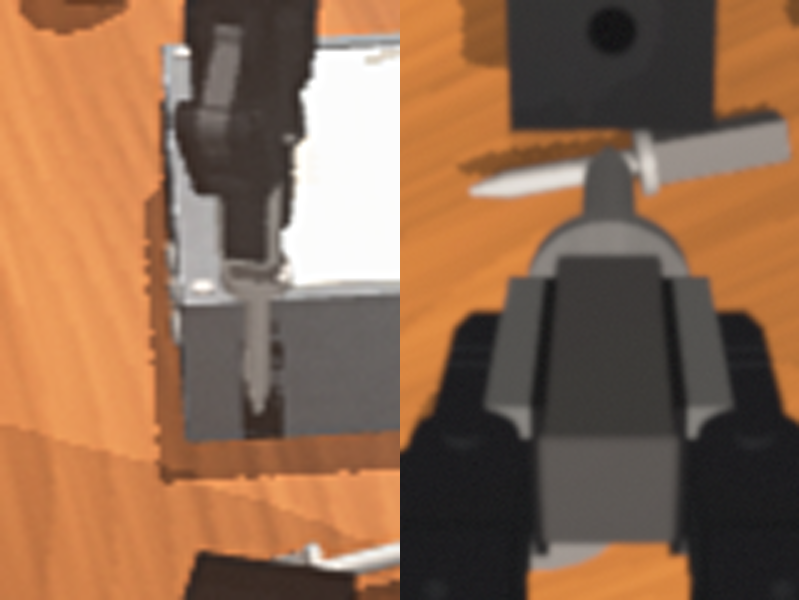

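The pick is upright: its tip appears in the wrist view at full-image (319,250), exactly where predicted on the tool axis. Moving high over the handle to the groove's start and probing down.

Run:
```python
from h import *
S=case(-.0797,.075,0)
movep(np.r_[S[:2],.25],PQ); move_straight(np.r_[S[:2],.172],PQ,.1); dwell(.3); o=st(); f0=o["ft_force"]
hit=move_straight(np.r_[S[:2],.149],PQ,.02,threshold=2.5); o=st(hit); print("tip z",o["position"][2]-.0783)
```

```text
24.16 [0.4944 0.0658 0.1724] w 0.0143 gf 107.1 F [ 1.05 -0.9  -0.5 ]
25.17 [0.494  0.0657 0.15  ] w 0.0151 gf 107.2 F [-0.1  -0.3   4.62] True
tip z 0.0717123309462303
```

Run:
```python
from h import *
E=case(-.0805,-.0755,0)
hit=move_straight(np.r_[E[:2],.1504],PQ,.035,threshold=15); o=st(hit); w=o["position"]-CC; print("case xy",w@CX,w@CY)
if not hit:
    move_straight(o["position"]*[1,1,0]+[0,0,.25],None,.12); st()
    shot("wrist","g2"); shot("side","s4")
    a,b=[cv2.imread(f"pics/{n}.png")[235:265,300:340].astype(int) for n in("g1","g2")]
```

```text
29.61 [ 0.4677 -0.0825  0.1503] w 0.0146 gf 107.1 F [-0.54  0.74  0.33] False
case xy -0.0806448194866317 -0.07553035570135232
30.59 [ 0.4672 -0.0824  0.2492] w 0.0146 gf 107.1 F [-0.86  0.37  0.31]
```

Run:
```python
from h import *
a,b=[cv2.imread(f"pics/{n}.png",0) for n in("g1","g2")]
for n,(x,y,w,h) in {"grip top edge":(300,335,36,22),"flange":(292,268,56,20),"tip":(311,246,16,24)}.items():
    r=cv2.matchTemplate(b[y-10:y+h+10,x-10:x+w+10],a[y:y+h,x:x+w],cv2.TM_CCOEFF_NORMED); _,m,_,l=cv2.minMaxLoc(r); print(n,round(m,2),l[0]-10,l[1]-10)
movep(PG+[0,0,.15],PQ); move_straight(PG+[0,0,.09],PQ,.12); dwell(.2); st()
hit=move_straight(PG+[0,0,.001],PQ,.08,threshold=6); st(hit)
```

```text
grip top edge 1.0 1 0
flange 0.66 -1 1
tip 0.35 -1 -2
32.36 [ 0.427  -0.2781  0.1729] w 0.0148 gf 107.1 F [ 1.03  0.04 -0.55]
33.48 [ 0.4257 -0.2774  0.0824] w 0.014 gf 108.2 F [-0.55  0.95  6.05] True
```

The flange seated at the same TCP height as it had at the grasp (0.0824). Release, then take a tilted wrist view of the pointer looking along the hinge.

```bash
cat > pv.py <<'E'
from h import *
def view(C,tilt,yaw):
    Q=rot(down(yaw))*R.from_euler("y",tilt)
    return C-Q.apply([.07904,.00088,-.14241]),quat(Q)
E
python3 - <<'E'
from pv import *
best=None
for y in(.33,.36,.30):
  for tl in(.7,.6,.5):
    for yaw in(YAW,):
      for s in(1,-1):
        mid=case(.045,.108,.12); d=y-mid[1]
        C=mid+CY*d+[0,0,d/np.tan(tl+.315)]
        p,q=view(C,s*tl,yaw); ax=rot(q).apply([-.31,0,.95])
        if ax[1]>0: continue
        j=inverse_kinematics(p,q); print(y,tl,s,ax.round(2),p.round(3),None if j is None else j.round(2))
E
```

```text
0.33 0.7 -1 [-0.14 -0.84 -0.53] [0.639 0.176 0.219] [ 0.52  0.86  0.61  1.81 -0.52  2.39]
0.33 0.6 -1 [-0.13 -0.78 -0.61] [0.64  0.183 0.242] [ 0.5   0.79  0.59  1.77 -0.46  2.34]
0.33 0.5 -1 [-0.12 -0.72 -0.69] [0.641 0.191 0.271] [ 0.48  0.73  0.59  1.75 -0.39  2.28]
0.36 0.7 -1 [-0.14 -0.84 -0.53] [0.644 0.206 0.238] [ 0.55  0.92  0.76  1.92 -0.51  2.42]
0.36 0.6 -1 [-0.13 -0.78 -0.61] [0.645 0.213 0.265] [ 0.53  0.85  0.75  1.89 -0.45  2.37]
0.36 0.5 -1 [-0.12 -0.72 -0.69] [0.646 0.22  0.3  ] [ 0.51  0.8   0.78  1.88 -0.38  2.32]
0.3 0.7 -1 [-0.14 -0.84 -0.53] [0.634 0.147 0.2  ] [ 0.49  0.81  0.48  1.72 -0.53  2.36]
0.3 0.6 -1 [-0.13 -0.78 -0.61] [0.635 0.153 0.219] [ 0.47  0.74  0.46  1.67 -0.47  2.3 ]
0.3 0.5 -1 [-0.12 -0.72 -0.69] [0.636 0.161 0.243] [ 0.45  0.68  0.45  1.64 -0.4   2.25]
```

Run:
```python
from h import *
release(); dwell(.2); st(); move_straight(PG+[0,0,.13],PQ,.15); dwell(.1); st(); shot("wrist","w5"); shot("side","s5")
```

```text
34.36 [ 0.4246 -0.2767  0.0812] w 0.0856 gf 0.0 F [ 0.71  0.75 -0.02]
35.48 [ 0.4256 -0.2774  0.2108] w 0.086 gf 0.0 F [ 0.28 -0.32  0.25]
```

Run:
```python
from pv import *
mid=case(.045,.108,.12); d=.33-mid[1]; C=mid+CY*d+[0,0,d/np.tan(.915)]
p,q=view(C,-.6,YAW)
movep(p+[-.03,.02,.09],q); move_straight(p,q,.15); dwell(.3); st(); shot("wrist","p0"); c=cam("p0")
a0=project(c,case(.085,.108,.077),True)
for a in(.45,.7,.9): print(a,project(c,case(.085-.131*np.cos(a),.108,.077+.131*np.sin(a)),True))
print("hinge",a0)
x0,y0=min(max(int(a0[0])-200,0),390),min(max(int(a0[1])-170,0),270); print(x0,y0)
I=cv2.imread("pics/p0.png")[y0:y0+200,x0:x0+250]
m=np.zeros((600,800,3),np.uint8); m[:400,:500]=cv2.resize(I,None,fx=2,fy=2,interpolation=cv2.INTER_CUBIC)
k=project(cam("w5"),[PG[0],PG[1],.07],True); k=[int(v) for v in k]; print("stand",k)
m[:400,500:800]=cv2.resize(cv2.imread("pics/w5.png")[k[1]-50:k[1]+50,k[0]-37:k[0]+38],(300,400),interpolation=cv2.INTER_CUBIC)
m[400:,:300]=cv2.resize(cv2.imread("pics/s5.png")[174:224,300:375],None,fx=4,fy=4,interpolation=cv2.INTER_CUBIC)
m[400:,300:500]=cv2.resize(cv2.imread("pics/s5.png")[300:350,263:313],None,fx=4,fy=4,interpolation=cv2.INTER_CUBIC)
m[400:,500:800]=cv2.resize(cv2.imread("pics/top0.png")[160:210,278:353],None,fx=4,fy=4,interpolation=cv2.INTER_CUBIC)
cv2.imwrite("pics/m4.png",m)
```

```text
38.83 [0.6401 0.1834 0.2424] w 0.0852 gf 0.0 F [ 0.03 -0.   -0.21]
0.45 (np.float64(228.4404104976602), np.float64(250.8652724596945))
0.7 (np.float64(245.0576570953982), np.float64(278.59652064379924))
0.9 (np.float64(266.2947182487249), np.float64(298.91362015876916))
hinge (np.float64(362.40026191422334), np.float64(201.59243153685838))
162 31
stand [320, 224]
```

View pics/m4.png

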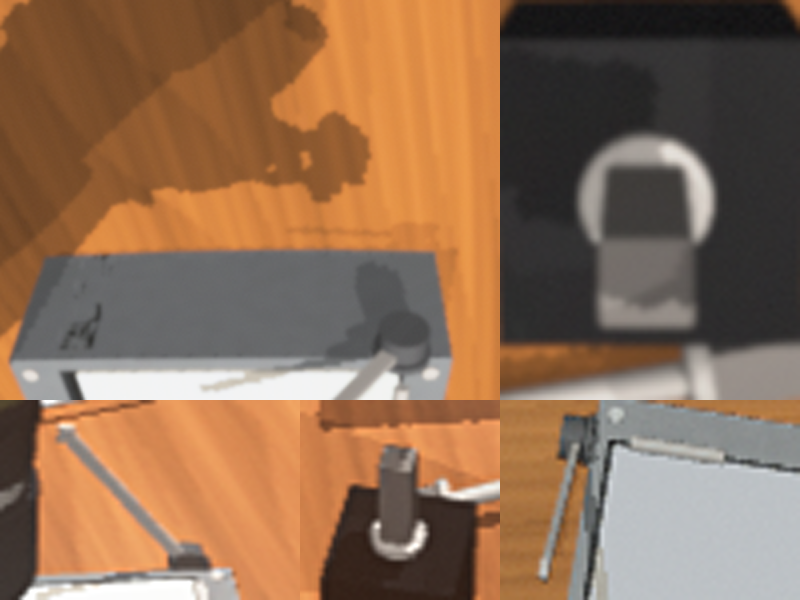

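The wrist and side tiles show the pick home, with its flange flat on the stand. The pointer strip runs from the hub at (364,200) down-left in p0. I've used all ten views, so I'll measure the pointer angle numerically by rectifying its plane.

Run:
```python
from h import *
for n in("p0","side0","s5","s4"):
    c=cam(n) if n!="s4" else cam("s4"); im=cv2.imread(f"pics/{n}.png"); print(n)
    for r in(.03,.05,.07,.09,.11,.122):
        off=np.arange(-14,15,1.)/1000 ; a=.85; v=[]
        for o in off: # o: perpendicular to direction a (towards larger angle)
            X=case(.085-r*np.cos(a)+o*np.sin(a),.108,.077+r*np.sin(a)+o*np.cos(a))
            u=project(c,X,n[0]=="p"); v.append(cv2.getRectSubPix(im,(1,1),(float(u[0]),float(u[1])))[0,0])
        v=np.array(v,int); print(r,"B",*v[:,0]); print("    R-B",*(v[:,2]-v[:,0]))
```

```text
p0
0.03 B 118 131 149 163 169 173 181 189 203 220 219 196 164 148 144 144 145 146 153 172 201 228 239 242 242 242 241 241 241
    R-B -3 -2 -2 0 4 8 9 9 6 2 1 5 9 11 12 12 12 12 13 12 9 4 2 0 1 1 2 1 1
0.05 B 244 244 244 243 243 243 243 243 242 242 241 234 207 166 146 143 144 145 146 152 172 206 231 240 242 241 241 241 241
    R-B -2 -1 -1 0 0 -1 0 0 1 0 0 1 4 8 11 12 12 11 11 11 11 9 4 1 1 2 2 2 2
0.07 B 243 243 243 243 243 243 244 244 243 243 243 241 228 191 153 143 142 143 144 144 154 180 216 236 241 242 242 243 243
    R-B 0 0 0 -1 0 0 -1 -1 -1 0 0 -1 1 5 11 11 11 12 12 11 11 10 5 1 1 0 1 0 0
0.09 B 243 243 243 243 243 243 242 242 242 243 243 243 240 225 183 149 142 141 143 143 143 153 182 219 239 243 243 243 242
    R-B 0 0 0 0 0 0 1 1 0 0 0 -1 -1 1 6 10 10 12 11 11 12 12 9 4 0 -1 -1 0 0
0.11 B 244 244 244 244 244 243 243 243 243 243 244 244 244 241 229 185 151 142 143 143 143 145 157 184 220 239 243 243 243
    R-B -1 -1 -2 -1 -2 0 0 0 -1 0 -1 -2 -2 -1 -2 5 10 11 10 11 11 11 11 10 4 0 -1 -1 0
0.122 B 243 243 243 243 244 244 244 244 243 243 242 242 238 229 204 176 154 148 150 14
[... 3525 characters left out ...]
 17 15 15 19 35 58 85 111 128 139 143 142
0.09 B 92 92 92 93 93 94 94 94 94 93 92 91 93 98 104 111 117 121 123 124 124 124 122 119 112 104 97 94 92
    R-B 136 138 139 139 139 139 139 139 139 141 142 145 140 124 102 73 46 26 15 14 20 31 56 86 115 130 140 143 143
0.11 B 88 88 88 87 87 86 85 85 87 88 89 91 92 95 99 107 115 119 121 121 124 128 133 136 132 122 108 98 93
    R-B 138 138 137 136 135 134 134 135 137 139 141 142 143 139 126 99 66 39 20 14 15 16 19 38 66 99 126 139 144
0.122 B 88 89 89 88 88 88 87 86 85 83 81 84 88 95 102 109 116 121 123 123 124 124 127 134 139 140 136 125 111
    R-B 138 138 138 139 140 139 138 138 138 138 138 131 116 93 71 56 38 23 15 16 15 16 16 21 31 44 62 91 117
```

The rectified strip gives about 0.889 rad from the wrist view and 0.897 from the side view, so I'll use 0.89. Now the lid: pinch the handle's ends and raise it along the arc.

```bash
cat >> h.py <<'E'
def handle(a): return case(.085-.141*np.cos(a)+.033*np.sin(a),0,.077+.141*np.sin(a)+.033*np.cos(a))
HQ=down(YAW+np.pi/2)
E
python3 - <<'E'
from h import *
print("reach",inverse_kinematics(handle(.89)-[0,0,.022],HQ))
o=get_obs(); move_straight(o["position"]+[0,.01,.09],None,.2)
H=handle(0)-[0,0,.022]
movep(H+[0,0,.12],HQ); move_straight(H+[0,0,.05],HQ,.12); print(move_straight(H,HQ,.06,threshold=6)); st()
grab(100); o=st(); off=o["position"]-handle(0); print("off",off)
np.save("off.npy",off)
for a in(.12,.25): print(move_straight(handle(a)+off,HQ,.06)); st(a)
E
```

```text
reach [-0.04366033  0.30162319 -0.16929345  1.09987968  0.          0.12650927]
False
43.1 [ 0.5051 -0.0122  0.0883] w 0.0854 gf 0.0 F [0.62 0.2  0.06]
43.6 [ 0.5052 -0.0108  0.0887] w 0.0382 gf 99.5 F [-1.59  5.51  5.33]
off [ 0.00040243  0.00146356 -0.0212781 ]
False
44.05 [ 0.5097 -0.0116  0.1048] w 0.0382 gf 101.3 F [  3.17   1.3  -10.26] 0.12
False
44.52 [ 0.5173 -0.0129  0.1225] w 0.0378 gf 101.3 F [  2.08   1.56 -10.05] 0.25
```

```bash
cat > lidck.py <<'E'
from h import *
def ck(n,a,ys):
    c=cam(n); im=cv2.imread(f"pics/{n}.png")
    for y in ys:
      for r in(.03,.05,.07,.09,.11,.13,.15):
        v=[]
        for o in np.arange(-14,15,1.)/1000:
            X=case(.085-r*np.cos(a)+o*np.sin(a),y,.077+r*np.sin(a)+o*np.cos(a)); u=project(c,X,n[0]=="w")
            v.append(int(cv2.getRectSubPix(im,(1,1),(float(u[0]),float(u[1])))[0,0].mean()))
        print(n,y,r,*v)
E
python3 - <<'E'
from lidck import *
off=np.load("off.npy")
for a in(.4,.55,.7,.8,.89): move_straight(handle(a)+off,HQ,.06)
dwell(.3); o=st(); d=o["position"]-off-case(.085,0,.077); print("lid from TCP",np.arctan2(d[2],-d@CX)-np.arctan2(.033,.141),"radius",np.hypot(d[2],d@CX),np.hypot(.141,.033))
shot("side","s6"); shot("top","t6"); ck("s6",.89,(-.089,))
E
```

```text
47.1 [ 0.5817 -0.024   0.1859] w 0.0376 gf 102.2 F [ -0.13   1.2  -21.54]
lid from TCP 0.8880797315372984 radius 0.1447772885998726 0.14481022063376603
s6 -0.089 0.03 92 91 91 90 90 89 88 87 90 101 118 139 159 172 187 206 226 238 242 241 240 240 239 239 239 238 238 236 235
s6 -0.089 0.05 72 74 76 79 82 86 89 92 103 128 151 166 175 190 210 231 243 242 241 239 238 238 238 238 238 238 238 238 238
s6 -0.089 0.07 74 73 73 72 71 71 78 95 118 145 160 175 192 213 230 239 241 242 241 240 239 238 237 235 231 227 226 226 227
s6 -0.089 0.09 119 116 114 111 107 104 110 125 146 163 178 197 219 236 243 243 241 240 239 239 239 239 238 235 231 228 227 227 228
s6 -0.089 0.11 89 87 86 85 86 107 133 160 174 174 174 173 172 167 163 161 162 162 163 163 164 164 164 167 175 182 194 210 228
s6 -0.089 0.13 89 88 89 98 118 147 168 173 175 178 178 175 169 166 165 165 164 164 164 163 163 164 164 164 163 159 150 141 136
s6 -0.089 0.15 88 91 99 117 139 158 171 175 177 174 167 163 163 164 164 164 164 164 165 165 165 165 160 153 143 140 140 140 140
```

TCP kinematics say 0.888, but in the side picture the lid's edge slopes 0.053 rad below 0.89, so the bar has slipped a little in the pads. Correcting against the picture.

```bash
cat >> lidck.py <<'E'
def slope(n,a,y=-.089,lv=(130,)):
    c=cam(n); im=cv2.imread(f"pics/{n}.png").astype(np.float32); rs=np.arange(.03,.156,.005); e=[]
    for r in rs:
        oo=np.arange(-20,10,.25)/1000; v=[]
        for o in oo:
            X=case(.085-r*np.cos(a)+o*np.sin(a),y,.077+r*np.sin(a)+o*np.cos(a)); u=project(c,X)
            v.append(cv2.getRectSubPix(im,(1,1),(float(u[0]),float(u[1])))[0,0].mean())
        v=np.array(v); k=np.argmax(np.gradient(cv2.GaussianBlur(v[None],(9,1),2)[0])[8:70])+8; e.append(oo[np.where(v[:80]<130)[0][-1]] if (v[:80]<130).any() else np.nan)
    e=np.array(e); g=~np.isnan(e); 
    for _ in range(3): p=np.polyfit(rs[g],e[g],1); g=g&(abs(e-np.polyval(p,rs))<.0015)
    print(n,"lid angle",a+p[0],"off mm",1000*p[1],"used",g.sum(),"/",len(rs)); return a+p[0]
E
python3 - <<'E'
from lidck import *
slope("s6",.89); slope("s6",.84)
off=np.load("off.npy")
move_straight(handle(.945)+off,HQ,.04); dwell(.4); o=st()
shot("side","s7"); shot("top","t7"); slope("s7",.89); slope("s7",.86)
E
```

```text
s6 lid angle 0.8293846153846154 off mm -1.6815384615384608 used 26 / 26
s6 lid angle 0.8293333333333333 off mm -1.6671794871794867 used 26 / 26
47.95 [ 0.5891 -0.0253  0.1893] w 0.0376 gf 102.1 F [ -1.09  -0.34 -20.4 ]
s7 lid angle 0.8793162393162394 off mm -1.5021367521367521 used 26 / 26
s7 lid angle 0.8645811965811966 off mm -0.8083760683760683 used 26 / 26
```

Run:
```python
from lidck import *
ck("s7",.88,(-.089,))
# pointer now, same camera
c=cam("s7"); im=cv2.imread("pics/s7.png").astype(np.float32); a=.88; rs=np.arange(.04,.118,.004)
L=[];U=[]
for r in rs:
    oo=np.arange(-9,13,.25)/1000
    v=np.array([(lambda p:p[2]-p[0])(cv2.getRectSubPix(im,(1,1),tuple(map(float,project(c,case(.085-r*np.cos(a)+o*np.sin(a),.108,.077+r*np.sin(a)+o*np.cos(a))))))[0,0]) for o in oo])
    k=np.where(v<75)[0]; L.append(oo[k[0]] if len(k) else np.nan); U.append(oo[k[-1]] if len(k) else np.nan)
print("pointer",a+np.polyfit(rs,L,1)[0],a+np.polyfit(rs,U,1)[0],1000*np.array(L).round(4),1000*np.array(U).round(4))
```

```text
s7 -0.089 0.03 91 92 91 91 90 90 89 88 86 85 88 100 119 139 157 171 186 205 223 233 238 238 237 236 235 235 234 232 232
s7 -0.089 0.05 74 74 76 77 81 86 89 90 90 90 93 97 116 135 153 167 181 201 221 238 239 238 236 236 235 235 233 231 228
s7 -0.089 0.07 74 73 73 74 74 73 72 72 71 70 74 87 106 131 152 169 184 202 221 233 239 239 238 236 236 235 233 231 226
s7 -0.089 0.09 124 120 117 116 113 106 100 92 87 86 89 95 112 134 155 170 185 204 223 239 242 240 238 237 237 237 235 233 229
s7 -0.089 0.11 88 88 89 89 89 89 89 89 88 87 89 97 114 136 154 168 178 178 173 164 157 155 156 157 157 159 161 161 159
s7 -0.089 0.13 90 90 90 90 91 90 90 89 88 87 88 105 125 144 158 171 178 181 182 170 162 159 160 160 159 160 160 160 160
s7 -0.089 0.15 92 91 91 92 91 91 90 89 89 88 89 97 113 135 154 169 176 181 180 169 160 159 160 160 161 161 161 161 161
pointer 0.88 0.8286842105263157 [-9. -9. -9. -9. -9. -9. -9. -9. -9. -9. -9. -9. -9. -9. -9. -9. -9. -9.
 -9. -9.] [ 6.5  9.5 12.5 12.7 12.7 12.7 12.7 12.7 12.7 12.7 12.7 12.7 12.7 12.7
 12.7  6.2  6.5  7.   7.   6.8]
```

With a=0.88 the lid's edge profile is flat at every radius, so the lid is at 0.880. Refining the pointer's value from the same camera before the last nudge.

Run:
```python
from h import *
from scipy.ndimage import map_coordinates
a=.89; rs=np.arange(.036,.118,.002); oo=np.arange(-9,10,.25)/1000
for n in("side0","s4","s5","p0"):
    c=cam(n); im=cv2.imread(f"pics/{n}.png").astype(float); ch=im[:,:,2]-im[:,:,0] if n!="p0" else im[:,:,0]; m=[]
    for r in rs:
        uv=np.array([project(c,case(.085-r*np.cos(a)+o*np.sin(a),.108,.077+r*np.sin(a)+o*np.cos(a)),n=="p0") for o in oo])
        v=map_coordinates(ch,[uv[:,1],uv[:,0]],order=1); w=np.clip((v.max()-v),0,None); w[w<.4*w.max()]=0; m.append((w*oo).sum()/w.sum())
    p,cv=np.polyfit(rs,m,1,cov=True); print(n,"pointer",a+p[0],"+-",cv[0,0]**.5,"off mm",1000*p[1])
```

```text
side0 pointer 0.8956921087805245 +- 0.0015206192416861914 off mm 0.9734075288248718
s4 pointer 0.8952923019766932 +- 0.0015425866039472846 off mm 0.9375974051931136
s5 pointer 0.8953371087548606 +- 0.0015193256036133017 off mm 0.9311964970468617
p0 pointer 0.8942122086162713 +- 0.00045534354797486555 off mm 0.1253646209949776
```

The pointer is at 0.895 in all views. Nudging the lid by 0.015 rad, checking, and handing in.

Run:
```python
from lidck import *
off=np.load("off.npy")
move_straight(handle(.961)+off,HQ,.03); dwell(.4); st(); shot("side","s8"); ck("s8",.895,(-.089,))
```

```text
48.7 [ 0.5911 -0.0256  0.1902] w 0.0377 gf 102.3 F [ -3.39  -0.66 -16.98]
s8 -0.089 0.03 90 91 90 90 91 90 89 88 85 83 85 97 117 142 161 173 186 205 223 234 238 237 235 234 234 233 233 232 231
s8 -0.089 0.05 73 75 77 80 84 89 90 90 88 87 88 105 133 166 178 178 186 205 226 236 236 236 235 234 233 232 230 226 222
s8 -0.089 0.07 74 74 74 73 73 73 73 71 70 70 76 87 107 131 153 167 182 199 218 231 236 237 237 236 235 233 229 224 221
s8 -0.089 0.09 118 116 115 110 103 97 90 88 87 86 85 102 120 140 156 173 188 206 227 235 239 240 238 237 237 236 236 232 228
s8 -0.089 0.11 88 88 88 89 90 90 90 90 88 87 90 95 110 134 156 171 177 178 171 159 154 154 154 155 157 158 158 159 157
s8 -0.089 0.13 90 90 91 91 91 91 90 89 88 88 90 96 113 135 153 166 175 174 171 167 163 160 159 158 158 158 158 158 158
s8 -0.089 0.15 91 92 92 92 92 91 90 89 88 87 88 95 111 133 155 167 171 171 171 167 162 160 159 159 158 158 158 158 158
```

Still flat, so the lid is at 0.895 and parallel to the pointer. Handing in.

```bash
python3 -c "
from h import *
st(); print(job_done())"
```

```text
48.75 [ 0.5911 -0.0256  0.1902] w 0.0375 gf 102.3 F [ -3.77  -0.9  -18.02]
the job is handed in; nothing more can be done
None
```

I ran the pick the length of the groove at about 3.5 cm/s and hung it home in its stand, then raised the lid to about 0.895 rad, matching the pointer (0.894–0.896 measured), and handed the job in with the lid still gripped at 48.75 s; before the run the pick swung in the gripper, so I re-hung and regrasped it once, and I did not re-check the bystanders.

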